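# Tip the drying tray down, push it home and drop the retaining bar

### The job

A white drying tray stands on its long edge on the loading cradle: push its top over, away from the robot, so that it falls flat on its base with the open side up, then push it along the deck between the blue guides until it is fully home against the back stop. Then push the upright orange retaining bar over so that it drops down across the front of the tray. Do it all by pushing, never lifting the tray, and leave the other things on the bench where they are.

Things in the scene. Friction and masses are not known exactly. Their poses are not given: they have to be found in the camera images.
- cradle: Fixed loading cradle: dotted grey deck sheet 4 mm thick, x -240 to +90, y -165 to +165, with blue guides and back stop. Origin on the bench top under the centre of the home tray. x: push-home direction, away from the robot; y: left; z: up. The deck is clear in front of x +15, except the bar's hinge post (x -101 to -67, y 128 to 157, up to z 40).
- stop (a point): Middle of the blue back stop's near face, which the home tray touches: x +70, y 0, z 19 mm in the cradle's frame; the stop is 234 wide and 30 high above the deck. The blue guides, 26 high, have inner faces at y +-117 from it back to x +60 and flare to about y +-139 at x +17.
- tray: Loose white tray, red liner in its open side, 220 x 140 x 32 deep, walls 4, base 5 mm, 0.3 kg. Starts standing 140 tall on a long edge, 70 to 100 short of home, open side to the robot. Origin: middle of the face it first stands on. x: out of its base (level, away from the robot at first; down once flat, open side up), y: along the 220, z: up at first. Pushed 7 degrees over, it falls by itself.
- tray_mid (a point): Centre of the tray's outer box: 70 mm above the deck standing, 16 above it when flat. Home: x = 0, y = 0 of the cradle. Just after tipping, the near rim (70 mm from this centre) stands about where the lower edge of the base was.
- bar (a joint): Orange retaining bar's angle, rad: 0 = down at its end stop, level, just in front of the home tray; 1.57 = upright; 1.95 = leaning out to the cradle's +y (limit). Starts at 1.6 to 1.85. Friction holds it within some 20 degrees of upright; pushed farther inwards (below about 1.2) it drops to 0 by itself. If the tray is not home it lands on the tray.
- bar_hinge (a point): Hinge of the bar, on the cradle's left: x -84, y +137, z 26 mm in the cradle's frame; the axis runs along the cradle's x.
- bar_tip (a point): Centre of the black ball (18 across) at the free end of the orange bar (10 thick), 130 from the hinge.
- spray: Bystander: white spray bottle with blue cap and label, 64 across, 180 tall (mm). Leave it alone. Origin: centre of its underside.
- jar: Bystander: amber glass jar with steel lid, 70 across, 100 tall (mm). Leave it alone. Origin: centre of its underside.
- cup: Bystander: open steel cup, 80 across, 90 tall (mm). Leave it alone. Origin: centre of its underside.
- brush: Bystander: hand brush lying on the bench. Leave it alone. Origin: within it, low down; it lies flat.
- scraper: Bystander: spatula-like scraper lying on the bench left of the cradle. Leave it alone. Origin: within it, low down; it lies flat.
- weight: Bystander: brass block weight, 50 x 50 x 45 tall (mm). Leave it alone. Origin: centre of its underside.
Not all that is in view belongs to the job. What is shaped like the tray but brown or pink is not meant.

How it is judged (in metres and radians):
On the way, in this order (a step that is already met when the one before it is completed fails the run):
1. the tray lies flat on its base, open side up (angle between tray's own x axis and vertical above 3.04 rad and linear speed of tray below 0.05 m/s), for 0.2 s.
2. the tray is home against the back stop, the bar still up (angle between tray's own x axis and vertical above 3.04 rad and x of tray_mid in the frame of cradle between -0.007 and 0.006 m and y of tray_mid in the frame of cradle between -0.012 and 0.012 m and angle between the y axis of tray and the y axis of cradle, either way round below 0.06 rad and value of joint bar above 1 rad), for 0.2 s.
3. the bar is down across the front of the tray (value of joint bar below 0.1 rad), for 0.2 s.
At the end, for the whole second after the job is handed in: The tray rests flat on the deck (within 0.1 rad), open side up, its centre within 7 mm of home along the cradle and 12 mm across, square within 0.06 rad; the bar is down (joint below 0.1 rad); all at rest (angle between tray's own x axis and vertical above 3.04 rad and x of tray_mid in the frame of cradle between -0.007 and 0.006 m and y of tray_mid in the frame of cradle between -0.012 and 0.012 m and angle between the y axis of tray and the y axis of cradle, either way round below 0.06 rad and value of joint bar below 0.1 rad and height (world z) of tray_mid below 0.026 m and linear speed of tray below 0.02 m/s and velocity of joint bar below 0.1 rad/s); the robot touches nothing.
It fails at once if the tray is lifted (height (world z) of tray_mid above 0.095 m or (angle between tray's own x axis and vertical above 2.65 rad and height (world z) of tray_mid above 0.07 m)).
It fails at once if a bystander is moved more than 20 mm (distance of any of spray, jar, cup, brush, scraper, weight from where it was at the start of the episode above 0.02 m).
It also fails if it takes over 58 s, if anything falls off the work surface, if the arm or the gripper's body presses on something with over 40 N, if the wrist force passes 120 N, or if a joint passes its speed limit or range.

### The arm

A 6-joint arm with a two-finger parallel gripper is mounted at the origin on the work surface. World frame = base frame: x ahead of the robot, y to its left, z up, the work surface at z = 0. Lengths are in mm, angles in rad, forces in N, time in s.
With the tool pointing down it reaches from about 300 to 750 mm from the base axis. Payload 8.5 kg.
Tool frame: the origin (TCP) lies between the finger pads; the fingertips stand 25 mm ahead of it and the grasp point (between the pads) lies 6 mm ahead of it; z points along the fingers, y is the direction in which the jaws open and shut (so a half turn about z gives the same grasp; the last joint's range is limited). The gripper opens to 85 mm and grips with 20 to 120 N. Pads are 22 mm wide; open, the fingers measure 114 mm over their backs; the gripper's body (76 mm by 85 mm) begins 54 mm behind the grasp point. The pads swing forward as they close: fully open they stand 13 mm farther back than shut.
Start: joints at [1.003, 0.381, 1.297, -0, 1.464, -0.215], TCP at [190.03, 516.11, 256.322] pointing down, gripper open.
Joint ranges: [-3.11, 3.11], [-0.89, 2.33], [0.22, 2.48], [-1.42, 4.56], [0.17, 2.85], [-2.88, 2.88]. Speed limits (rad/s): [2.39, 2.39, 3.14, 3.14, 3.14, 3.14].

### API

Orientations are given as a unit quaternion [x, y, z, w].
In Python, from station import * gives the robot as it stands.
- The arm moves only by the tool send_rows, never from a script. Its argument "increments" is a list of rows, each a list of 7 numbers: the closure, from -1 (fully open) to 1 (shut), so that 0 is half open, then the shift along the tool's x, y, z in cm, then the turn, a rotation vector about the tool's x, y, z in degrees. In form: [[fingers, dx, dy, dz, ax, ay, az], ...]. A call has 1 to 10 rows; each row is the pose to reach, as a shift and turn from the pose commanded when the call began, along the tool's axes at that moment; what a row does not reach only later rows make up. A row lasts 1/12 s, in which the tool goes at most 41.7 mm and 7.16 degrees, less where a joint would pass 70% of its speed; a pose out of reach is approached as far as the arm can. A call with a gripper value outside its range is refused whole. The fingers move at their own pace and stop on an object; the grip force is fixed at half the most. Time passes only in rows, so rows that repeat a pose let the fingers close. It gives the time, the measured TCP pose, the force and the opening at its end, in the units of the state.
- get_state(): the state, without advancing time (a new reading comes with each control period).
- get_image(name): name is "scene" or "top" or "wrist"; returns (picture, depth): 480x640x3 uint8, red, green, blue; 480x640 float32, mm along the optical axis (not along the pixel's ray), 0 where there is no reading.
- camera_info(name): a dict with "mtx" (3x3 intrinsics, pixels), "D" ([k1, k2, p1, p2, k3] as OpenCV has them; the pictures are not rectified), "R" (3x3) and "t" (3): a world point X has camera coordinates R X + t; the wrist camera has in their place "tool_from_camera" (4x4, takes a point from camera to tool coordinates, whose origin is the TCP and whose axes are the flange's). Camera axes: x right, y down, z forward; pixel columns grow to the right and rows downward; lengths in mm; the calibration is good to about 2 mm. A picture is of the moment at which its call begins: read the wrist's pose just before it. camera_info takes no time and is no camera call.
- sign_off(): hands the job in, once; it reports no verdict.
Trained networks look in the newest picture that a camera, given by its name, has taken for a name from the list of things; names that differ only in an ending like _2 or _b are one class to them, and where a whole thing is asked for, a point or a joint stands for the part that bears it (a point fixed in the world has none). Each returns a list of dicts, best first, with "score" (0 to 1); they miss things now and then, are a little off and sometimes report something else, mostly with a low value. They report only what shows in the picture. A call takes as long as a camera call. They do not tell look-alikes from the thing itself.
- recognise(camera, label): "bbox" ([left, top, right, bottom] in pixels, round what is visible of it).
- masks_of(camera, label): "region" (480x640 bool, what is visible of it) and "bbox" ([left, top, right, bottom] in pixels, round what is visible of it).
- pinpoint(camera, label): "xy" ([column, row] in pixels: a listed point, or the origin of a listed thing).
The state is a dict: "clock": time; "joints": joint angles; "qd": joint speeds; "tau": joint torques, N m; "ee_pos": TCP position; "tool_rot": TCP orientation; "ft_force": force on the tool from outside, world axes, zero at the start; "ft_torque": the same for the moment, N m; "finger_gap": finger opening in mm.
Only numpy, scipy, OpenCV 4.12 (cv2) and the standard library are available. Lean on these libraries where they do the work, as an engineer would, in place of code of your own. Each camera call takes 0.05 s, during which the arm holds its last target.

## Working session

There is one attempt and no reset: what is moved stays moved. The work goes in short steps, Python scripts to look and compute and a tool call to move; the robot and the scene stay as the last step left them, time stands still between calls to the robot, and variables do not carry over. Pictures are saved under pics/ and viewed, and the job is handed in when it is done.

Besides the shell and the picture viewer there is one more tool, called after "Emit:" in YAML: its name, and indented under it one key for each argument. send_rows: Moves the arm, as the interface text tells. Its arguments: {"type":"object","properties":{"increments":{"type":"array"}},"required":["increments"]}

```bash
ls; mkdir -p pics; python3 - <<'E'
from station import *
import cv2
s=get_state();print({k:np.round(v,3) if 0 else v for k,v in s.items()})
for n in ("scene","top"):
    p,d=get_image(n); cv2.imwrite(f"pics/{n}0.png",p[:,:,::-1])
    print(n,camera_info(n))
    for l in ("tray","cradle","bar"):
        print(l,[(r["score"],r["bbox"]) for r in recognise(n,l)])
    for l in ("tray_mid","bar_tip","bar_hinge","stop","cradle","tray"):
        print(l,[(r["score"],r["xy"]) for r in pinpoint(n,l)])
print(get_state()["clock"])
E
```

```text
pics
{'clock': 0.0, 'joints': array([ 1.00269492e+00,  3.81177984e-01,  1.29828538e+00,  9.08066846e-06,
        1.46362180e+00, -2.15285903e-01]), 'qd': array([-6.09257793e-04,  9.94341042e-04, -2.66370357e-04,  1.28837647e-03,
        2.10674585e-04,  1.12791720e-05]), 'tau': array([ 4.40086042e-04, -4.48475468e+01, -2.31270951e+01, -2.03875456e-04,
        4.81281022e-03,  3.25069891e-05]), 'ee_pos': array([189.88999193, 515.88864083, 255.71313418]), 'tool_rot': array([ 1.75494646e-01,  9.84480103e-01, -6.88012711e-04, -2.89057900e-04]), 'ft_force': array([0.50217123, 0.11805473, 0.08767129]), 'ft_torque': array([0.02224995, 0.05337449, 0.02397886]), 'finger_gap': 85.43081810043765}
scene {'mtx': array([[619.93993852,   0.        , 327.28929803],
       [  0.        , 619.93993852, 239.12271631],
       [  0.        ,   0.        ,   1.        ]]), 'D': array([-0.21289442,  0.        ,  0.        ,  0.        ,  0.        ]), 'R': array([[ 0.48173102,  0.87630673, -0.00466223],
       [ 0.70345642, -0.3898719 , -0.59426338],
       [-0.52257467,  0.28299543, -0.80425699]]), 't': a
[... 951 characters left out ...]
.00534764e-01],
       [ 2.00047549e-01,  1.39703358e-02, -9.79686587e-01]]), 't': array([ -17.51260933,  518.71219498, 1275.92779615])}
tray [(0.77, [423.2, 110.4, 476.6, 194.8]), (0.71, [391.9, 292.8, 419.0, 385.9]), (0.67, [266.9, 221.7, 350.4, 257.9])]
cradle [(0.68, [250.3, 160.2, 383.4, 285.5])]
bar [(0.58, [259.1, 193.8, 273.1, 213.6]), (0.22, [266.0, 220.0, 350.5, 257.0])]
tray_mid [(0.96, [448.1, 154.4]), (0.61, [402.9, 333.4]), (0.59, [305.5, 241.9])]
bar_tip [(0.57, [262.5, 195.2])]
bar_hinge [(0.52, [269.1, 204.0]), (0.34, [188.3, 194.1])]
stop [(0.93, [331.0, 168.0])]
cradle [(0.67, [320.9, 196.3])]
tray [(0.92, [307.9, 247.2]), (0.82, [441.1, 160.5]), (0.8, [400.1, 335.9])]
1.0
```

View pics/scene0.png

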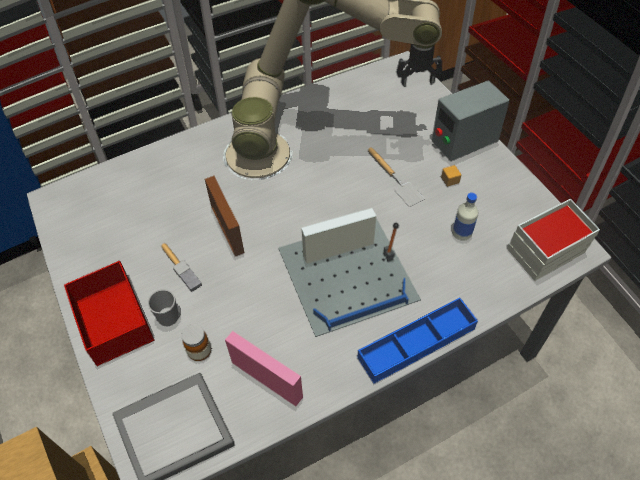

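View pics/top0.png

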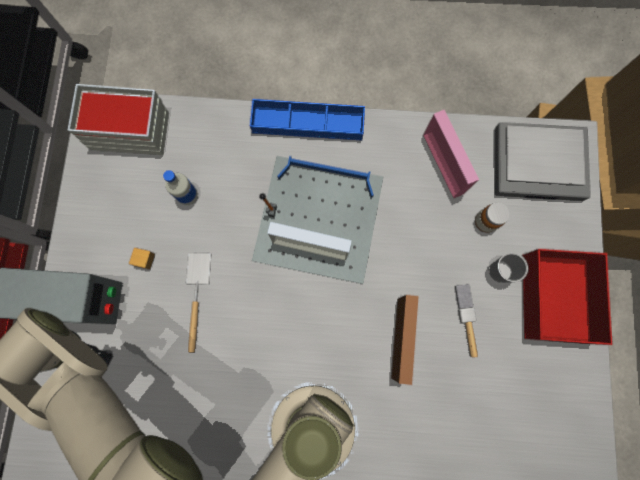

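```bash
python3 - <<'E'
import cv2
a=cv2.imread("pics/top0.png")[140:300,240:400]
cv2.imwrite("pics/topcrop.png",cv2.resize(a,(600,600),interpolation=cv2.INTER_CUBIC))
E
```

```text
(no output)
```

View pics/topcrop.png

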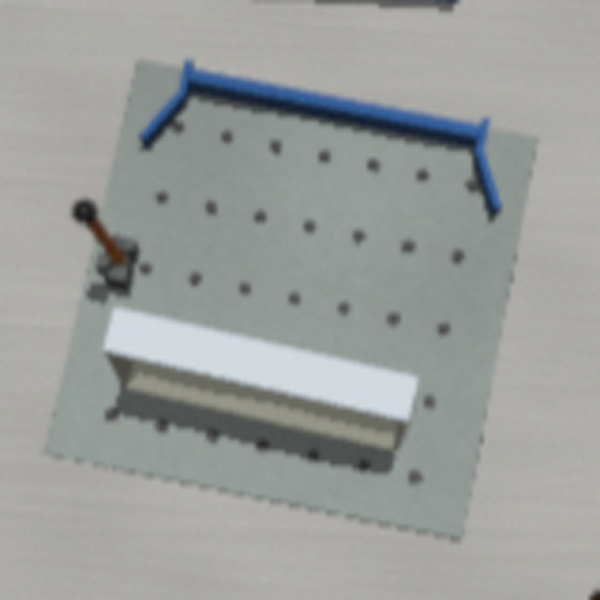

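The tray candidates in the top view are white (308,240) on the cradle, brown (402,338) and pink (448,155). I choose the white one: it stands on the dotted deck, and the crop shows its open side towards the robot. The upright bar is at top (263,195)–(270,206), and the blue stop is at (331,167).

```bash
cat > h.py <<'E'
import numpy as np, cv2
from scipy.optimize import least_squares
from station import *
def proj(n,X):
    c=camera_info(n); X=np.atleast_2d(X).astype(float)
    r,_=cv2.Rodrigues(c["R"]); return cv2.projectPoints(X,r,c["t"],c["mtx"],c["D"])[0][:,0]
def onplane(n,px,z):
    c=camera_info(n); u=cv2.undistortPoints(np.array(px,float).reshape(-1,1,2),c["mtx"],c["D"])[:,0]
    d=np.c_[u,np.ones(len(u))]@c["R"]; o=-c["R"].T@c["t"]
    return o+d*((z-o[2])/d[:,2])[:,None]
def Rz(a): return np.array([[np.cos(a),-np.sin(a),0],[np.sin(a),np.cos(a),0],[0,0,1]])
E
python3 - <<'E'
from h import *
f=lambda L:[(240+x/3.75,140+y/3.75) for x,y in L]
C=onplane("top",f([(135,60),(538,135),(462,540),(45,453)]),4)
M=np.array([[90,165,4],[90,-165,4],[-240,-165,4],[-240,165,4.]])
r=least_squares(lambda p:((M@Rz(p[2]).T)[:,:2]+p[:2]-C[:,:2]).ravel(),[500,0,0])
print("cradle",r.x,r.fun.round(1)); p=r.x
cr=lambda W:((W-[p[0],p[1],0])@Rz(p[2]))
T=onplane("top",f([(113,307),(418,377),(408,422),(105,352)]),144)
print("tray top world",T.round(1)); print("in cradle",cr(T).round(1))
print("stop",cr(onplane("top",f([(190,90),(475,142)]),34)).round(1))
W=lambda X:np.atleast_2d(X)@Rz(p[2]).T+[p[0],p[1],0]
print("hinge px",proj("top",W([-84,137,26])))
for a in (1.5,1.6,1.7,1.8,1.9): print(a,proj("top",W([-84,137-130*np.cos(a),26+130*np.sin(a)])),proj("scene",W([-84,137-130*np.cos(a),26+130*np.sin(a)])))
print("scene corners",proj("scene",W(M)))
for l in ("spray","jar","cup","brush","scraper","weight"):
  print(l,[(r["score"],r["xy"],onplane("top",r["xy"],0)[0].round()) for r in pinpoint("top",l)[:2]])
E
```

```text
cradle [ 6.60205261e+02  1.28640243e+01 -1.30149312e-01] [ 1.  -0.5 -0.9  0.4  0.9 -1.  -1.   1. ]
tray top world [[531.7 147.6 144. ]
 [496.4 -69.9 144. ]
 [464.1 -64.7 144. ]
 [499.  150.3 144. ]]
in cradle [[-144.9  116.9  144. ]
 [-151.6 -103.3  144. ]
 [-184.4 -102.4  144. ]
 [-177.7  115.3  144. ]]
stop [[  62.2  112.4   34. ]
 [  64.6 -115.7   34. ]]
hinge px [[272.05066066 210.00476753]]
1.5 [[270.70321556 198.09357616]] [[386.78793246 227.59133559]]
1.6 [[265.89791976 197.12167551]] [[390.91092433 226.2152608 ]]
1.7 [[261.1656758  196.29236567]] [[394.96893397 225.12529556]]
1.8 [[256.56773121 195.61597064]] [[398.9150734 224.3321733]]
1.9 [[252.16268471 195.10030312]] [[402.70469641 223.84249811]]
scene corners [[419.13863742 299.40916698]
 [313.51931552 336.64521095]
 [275.95193248 247.83280101]
 [373.64670424 217.12884546]]
spray [(0.98, [186.8, 191.2], array([641., 422.,   0.]))]
jar [(0.78, [485.4, 223.7], array([ 603., -468.,    0.]))]
cup [(0.67, [499.3, 268.9], array([ 472., -508.,    0.]))]
brush [(0.88, [465.5, 320.9], array([ 317., -412.,    0.])), (0.41, [269.7, 209.6], array([602., 170.,   0.]))]
scraper [(0.92, [194.0, 299.2], array([324., 361.,   0.]))]
weight [(0.68, [141.9, 259.5], array([427., 525.,   0.]))]
```

Emit:
send_rows:
  increments:
    - [-1, -39.5, -35.6, 0, 0, 0, -12.7]
    - [-1, -39.5, -35.6, 0, 0, 0, -12.7]
    - [-1, -39.5, -35.6, 0, 0, 0, -12.7]
    - [-1, -39.5, -35.6, 0, 0, 0, -12.7]
    - [-1, -39.5, -35.6, 0, 0, 0, -12.7]
    - [-1, -39.5, -35.6, 0, 0, 0, -12.7]
    - [-1, -39.5, -35.6, 0, 0, 0, -12.7]
    - [-1, -39.5, -35.6, 0, 0, 0, -12.7]
    - [-1, -39.5, -35.6, 0, 0, 0, -12.7]
    - [-1, -39.5, -35.6, 0, 0, 0, -12.7]

```text
clock: 2.13
ee_pos: [383.4, 147.7, 256.6]
tool_rot: [0.066, 0.998, 0.0, 0.0]
ft_force: [0.8, 0.8, 0.1]
finger_gap: 85.4
```

Emit:
send_rows:
  increments:
    - [-1, 0, 0, 0, 0, 0, 0]
    - [-1, 0, 0, 0, 0, 0, 0]
    - [-1, 0, 0, 0, 0, 0, 0]

```text
clock: 2.38
ee_pos: [382.7, 149.9, 256.3]
tool_rot: [0.066, 0.998, 0.0, -0.0]
ft_force: [-0.7, -0.2, 0.3]
finger_gap: 85.4
```

```bash
python3 - <<'E'
from h import *
s=get_state();print(s["ee_pos"],s["tool_rot"],s["ft_force"])
p,d=get_image("wrist"); cv2.imwrite("pics/w1.png",p[:,:,::-1])
p,d=get_image("top"); cv2.imwrite("pics/t1.png",p[:,:,::-1])
E
```

```text
[382.67550411 149.88398558 256.31331846] [ 6.57984551e-02  9.97832912e-01  1.28104232e-04 -1.63358278e-04] [-0.72172455 -0.1977462   0.30654871]
```

View pics/w1.png

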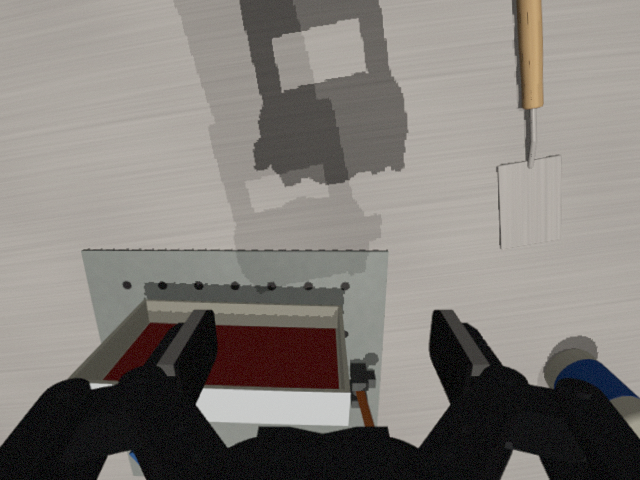

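The crop-like wrist view shows the red liner with its open side towards the robot, so this is the right tray. The bar post is just to its right at (362,375).

Emit:
send_rows:
  increments:
    - [-1, -6.8, -9.7, 0, 0, 0, 0]
    - [-1, -6.8, -9.7, 0, 0, 0, 0]
    - [-1, -6.8, -9.7, 0, 0, 0, 0]
    - [-1, -6.8, -9.7, 0, 0, 0, 0]
    - [-1, -6.8, -9.7, 13.1, 0, 0, 0]
    - [-1, -6.8, -9.7, 13.1, 0, 0, 0]
    - [-1, -6.8, -9.7, 13.1, 0, 0, 0]
    - [-1, -6.8, -9.7, 13.1, 0, 0, 0]
    - [-1, -6.8, -9.7, 13.1, 0, 0, 0]
    - [-1, -6.8, -9.7, 13.1, 0, 0, 0]

```text
clock: 3.32
ee_pos: [438.4, 45.3, 126.9]
tool_rot: [0.065, 0.998, -0.0, 0.001]
ft_force: [-0.0, -0.0, 1.3]
finger_gap: 85.4
```

```bash
python3 - <<'E'
from h import *
s=get_state();print(s["ee_pos"],s["tool_rot"],s["ft_force"])
p,d=get_image("scene"); cv2.imwrite("pics/s2.png",cv2.resize(p[150:360,200:480,::-1],(800,600)))
p,d=get_image("wrist"); cv2.imwrite("pics/w2.png",p[:,:,::-1])
E
```

```text
[438.42273227  45.32874169 126.85636806] [ 6.47113696e-02  9.97903646e-01 -6.56383900e-05  8.64171301e-04] [-0.01224474 -0.00450158  1.33432933]
```

View pics/s2.png

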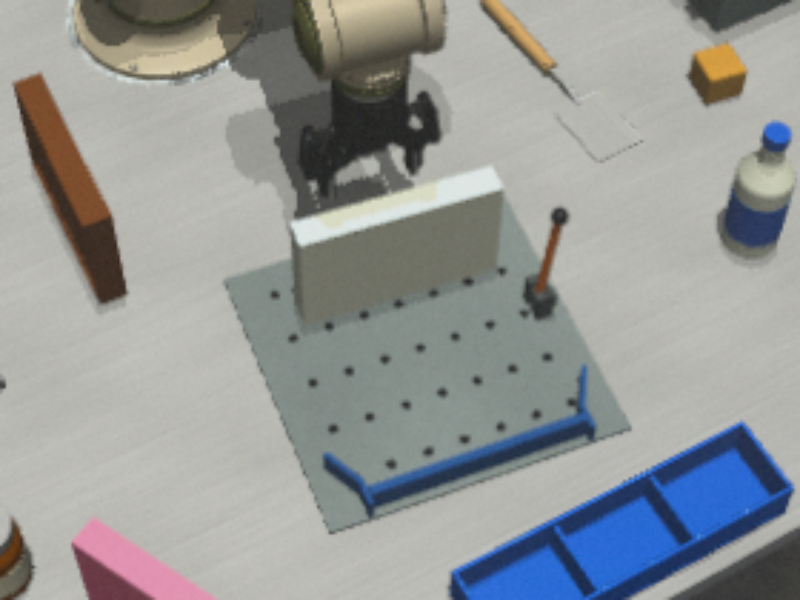

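View pics/w2.png

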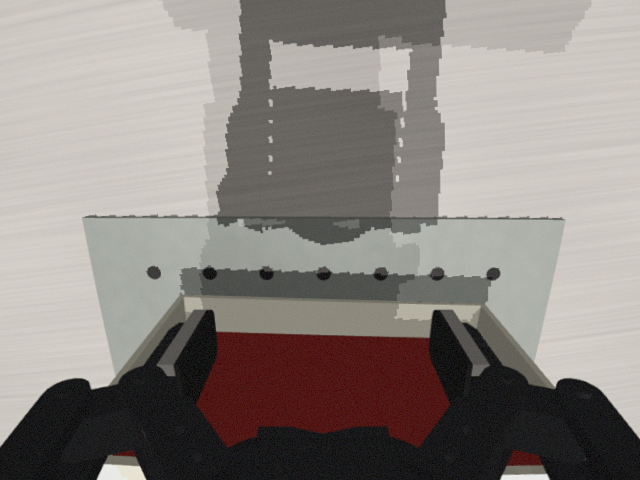

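The gripper straddles the middle of the tray's rim (wrist view, rim at row ~300–460). Now I tip the tray.

Emit:
send_rows:
  increments:
    - [-1, -1, 0, 0, 0, 0, 0]
    - [-1, -2, 0, 0, 0, 0, 0]
    - [-1, -2.5, 0, 0, 0, 0, 0]
    - [-1, -3, 0, 0, 0, 0, 0]
    - [-1, -3.5, 0, 0, 0, 0, 0]
    - [-1, -4, 0, 0, 0, 0, 0]
    - [-1, -4.5, 0, 0, 0, 0, 0]

```text
clock: 4.0
ee_pos: [482.6, 38.7, 125.6]
tool_rot: [0.066, 0.998, -0.0, 0.0]
ft_force: [0.4, -0.1, -0.3]
finger_gap: 85.4
```

```bash
python3 - <<'E'
from h import *
s=get_state();print(s["ee_pos"],s["ft_force"])
p,d=get_image("scene"); cv2.imwrite("pics/s3.png",cv2.resize(p[150:360,200:480,::-1],(800,600)))
E
```

```text
[482.61703323  38.72124787 125.58568156] [ 0.39776139 -0.14496476 -0.27937489]
```

View pics/s3.png

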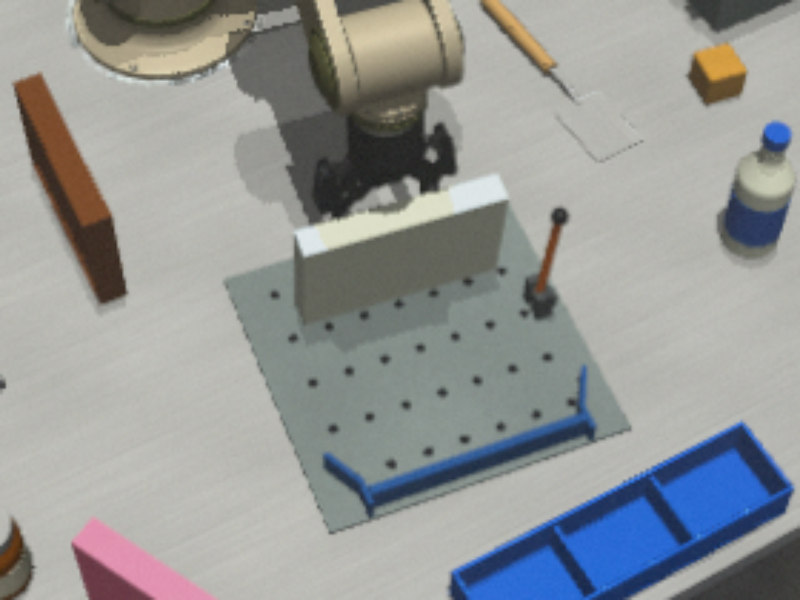

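The tray's top edge has shifted forward, so it has begun to tip. I keep pushing.

Emit:
send_rows:
  increments:
    - [-1, -0.5, 0, 0, 0, 0, 0]
    - [-1, -1, 0, 0, 0, 0, 0]
    - [-1, -1.5, 0, 0, 0, 0, 0]
    - [-1, -1.5, 0, 0, 0, 0, 0]

```text
clock: 4.38
ee_pos: [498.1, 36.6, 125.3]
tool_rot: [0.066, 0.998, -0.0, 0.0]
ft_force: [-0.1, 0.5, 0.5]
finger_gap: 85.4
```

```bash
python3 - <<'E'
from h import *
s=get_state();print(s["ee_pos"],s["ft_force"])
p,d=get_image("scene"); cv2.imwrite("pics/s4.png",cv2.resize(p[150:360,200:480,::-1],(800,600)))
E
```

```text
[498.10788385  36.55177224 125.31741621] [-0.07339424  0.45657159  0.52901296]
```

View pics/s4.png

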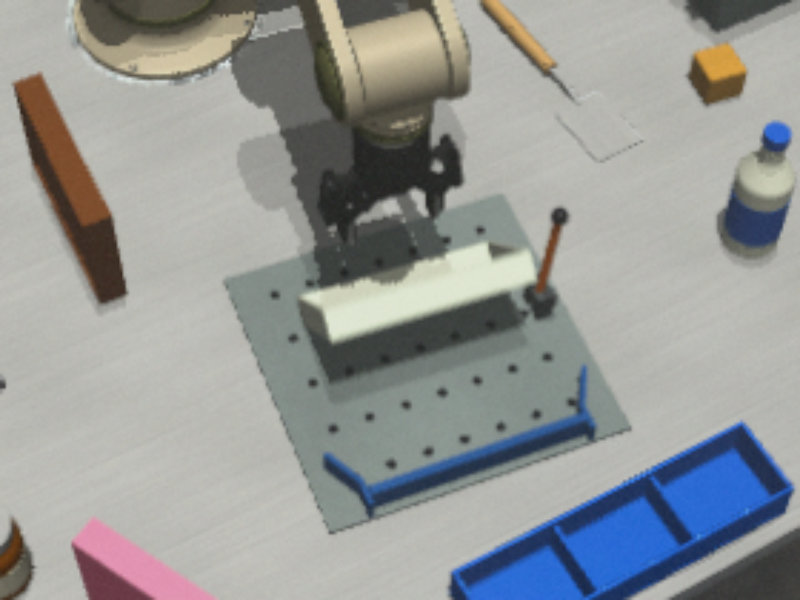

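It is falling. I back off and let it settle.

Emit:
send_rows:
  increments:
    - [-1, 2, 0, 0, 0, 0, 0]
    - [-1, 4.5, 0, 0, 0, 0, 0]
    - [-1, 4.5, 0, 0, 0, 0, 0]
    - [-1, 4.5, 0, 0, 0, 0, 0]
    - [-1, 4.5, 0, 0, 0, 0, 0]
    - [-1, 4.5, 0, 0, 0, 0, 0]
    - [-1, 4.5, 0, 0, 0, 0, 0]
    - [-1, 4.5, 0, 0, 0, 0, 0]

```text
clock: 5.1
ee_pos: [453.0, 42.6, 125.3]
tool_rot: [0.066, 0.998, -0.0, 0.0]
ft_force: [-0.1, -0.1, 0.1]
finger_gap: 85.3
```

```bash
python3 - <<'E'
from h import *
s=get_state();print(s["ee_pos"],s["ft_force"])
p,d=get_image("scene"); cv2.imwrite("pics/s5.png",cv2.resize(p[150:360,200:480,::-1],(800,600)))
p,d=get_image("top"); cv2.imwrite("pics/t5.png",cv2.resize(p[140:300,240:400,::-1],(600,600),interpolation=cv2.INTER_CUBIC))
E
```

```text
[452.95709632  42.55538909 125.25550728] [-0.12570043 -0.05673177  0.05250946]
```

View pics/s5.png

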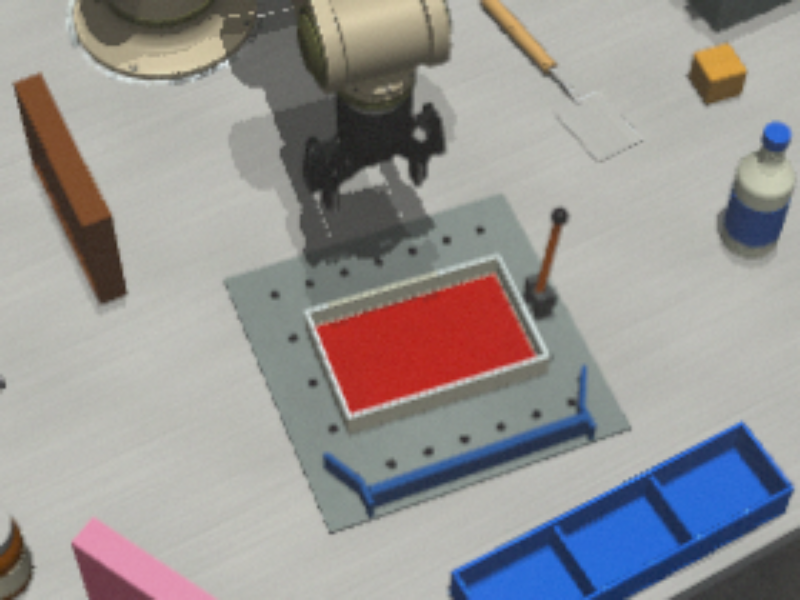

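View pics/t5.png

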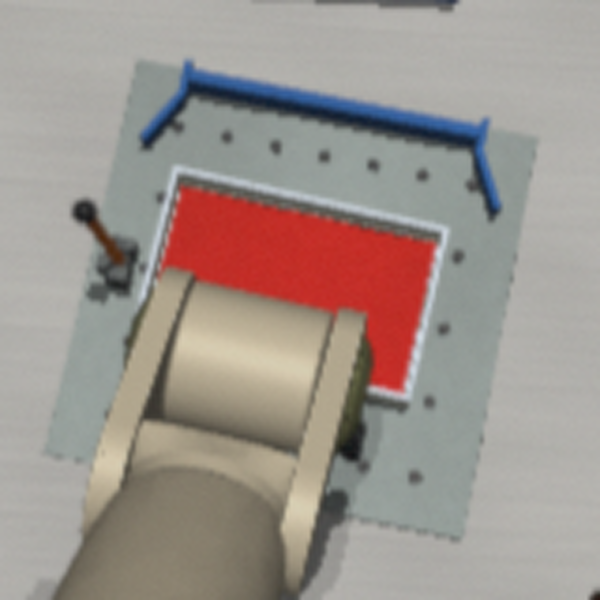

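The tray lies flat, red side up. In the top crop its far corners are at (177,168) and (447,229) and its near right corner at (408,402). I measure it against the cradle.

```bash
python3 - <<'E'
from h import *
p=[660.2,12.9,-.13015]
cr=lambda W:((W-[p[0],p[1],0])@Rz(p[2]))
f=lambda L:[(240+x/3.75,140+y/3.75) for x,y in L]
print(cr(onplane("top",f([(177,168),(447,229),(408,402)]),36)).round(1))
print("stop/guide top",cr(onplane("top",f([(193,88),(478,138)]),34)).round(1))
g=lambda L:[(200+x*.35,150+y*.35) for x,y in L]
print("scene tray",cr(onplane("scene",g([(306,313),(498,257),(548,353),(350,416)]),36)).round(1))
print("scene stop top far edge",cr(onplane("scene",g([(370,492),(590,418)]),34)).round(1))
E
```

```text
[[  -3.2  108.6   36. ]
 [  -9.8 -107.1   36. ]
 [-149.8 -102.8   36. ]]
stop/guide top [[  64.3  110.3   34. ]
 [  68.3 -117.5   34. ]]
scene tray [[-142.4  -97.2   36. ]
 [-135.2  118.7   36. ]
 [  -3.9  117.    36. ]
 [  -8.4  -99.7   36. ]]
scene stop top far edge [[  78.7 -112.3   34. ]
 [  81.8  124.4   34. ]]
```

Emit:
send_rows:
  increments:
    - [-1, 0, 0, 4, 0, 0, 0]
    - [-1, 0, 0, 8, 0, 0, 0]
    - [-1, 0, 0, 9.1, 0, 0, 0]
    - [-1, 0, 0, 9.1, 0, 0, 0]
    - [-1, -1, 0, 9.1, 0, 0, 0]
    - [-1, -2.5, 0, 9.1, 0, 0, 0]
    - [-1, -3, 0, 9.1, 0, 0, 0]
    - [-1, -3, 0, 9.1, 0, 0, 0]

```text
clock: 5.87
ee_pos: [483.7, 38.5, 35.3]
tool_rot: [0.066, 0.998, -0.0, 0.001]
ft_force: [0.2, -0.9, 0.5]
finger_gap: 86.0
```

```bash
python3 - <<'E'
from h import *
s=get_state();print(s["ee_pos"],s["ft_force"])
p,d=get_image("wrist"); cv2.imwrite("pics/w6.png",p[:,:,::-1])
E
```

```text
[483.73882931  38.45788488  35.2754655 ] [ 0.20195869 -0.91341841  0.5470933 ]
```

View pics/w6.png

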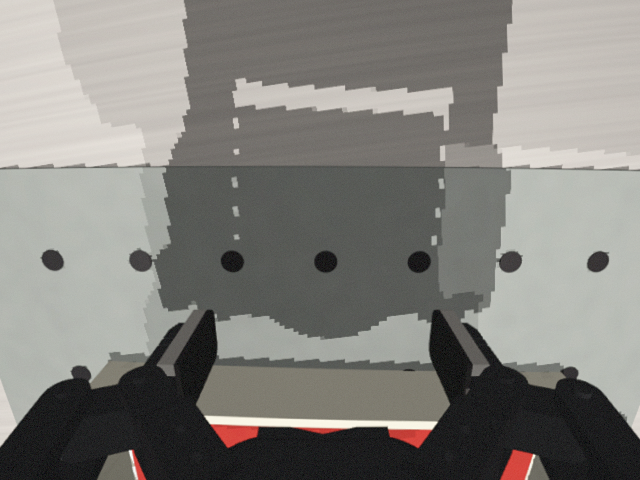

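The near wall (rows 362–425) is just ahead of both fingers. I push it along the deck.

Emit:
send_rows:
  increments:
    - [-1, -1, 0, 0, 0, 0, 0]
    - [-1, -2, 0, 0, 0, 0, 0]
    - [-1, -3, 0, 0, 0, 0, 0]
    - [-1, -4, 0, 0, 0, 0, 0]
    - [-1, -5, 0, 0, 0, 0, 0]
    - [-1, -6, 0, 0, 0, 0, 0]
    - [-1, -6.8, 0, 0, 0, 0, 0]
    - [-1, -7.4, 0, 0, 0, 0, 0]
    - [-1, -7.8, 0, 0, 0, 0, 0]
    - [-1, -8, 0, 0, 0, 0, 0]

```text
clock: 6.75
ee_pos: [561.5, 28.3, 34.5]
tool_rot: [0.065, 0.998, 0.0, -0.0]
ft_force: [-3.1, 0.8, 2.7]
finger_gap: 85.6
```

```bash
python3 - <<'E'
from h import *
s=get_state();print(s["ee_pos"],s["ft_force"])
p,d=get_image("scene"); cv2.imwrite("pics/s7.png",cv2.resize(p[170:350,250:490,::-1],(800,600),interpolation=cv2.INTER_CUBIC))
E
```

```text
[561.54538784  28.32078957  34.45266039] [-3.05006375  0.76107127  2.72404188]
```

View pics/s7.png

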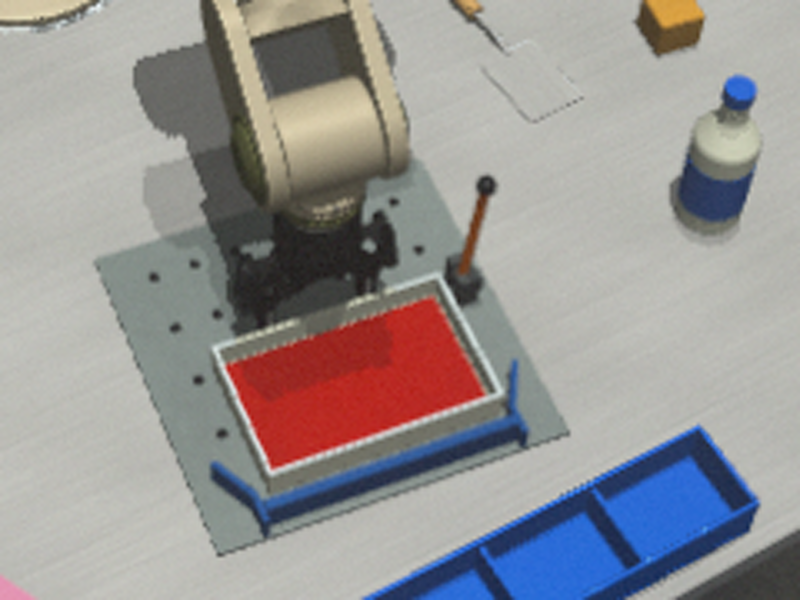

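The tray is between the guides with a small gap to the stop left. I go slowly from here.

Emit:
send_rows:
  increments:
    - [-1, -0.4, 0, 0, 0, 0, 0]
    - [-1, -0.8, 0, 0, 0, 0, 0]
    - [-1, -1.1, 0, 0, 0, 0, 0]
    - [-1, -1.3, 0, 0, 0, 0, 0]
    - [-1, -1.3, 0, 0, 0, 0, 0]

```text
clock: 7.22
ee_pos: [575.0, 26.5, 34.3]
tool_rot: [0.066, 0.998, -0.0, 0.0]
ft_force: [-0.3, -0.3, -0.9]
finger_gap: 85.1
```

Emit:
send_rows:
  increments:
    - [-1, -0.2, 0, 0, 0, 0, 0]
    - [-1, -0.2, 0, 0, 0, 0, 0]

```text
clock: 7.38
ee_pos: [576.7, 26.3, 34.3]
tool_rot: [0.066, 0.998, 0.0, 0.0]
ft_force: [-1.0, -0.2, -0.7]
finger_gap: 85.3
```

Emit:
send_rows:
  increments:
    - [-1, -0.2, 0, 0, 0, 0, 0]
    - [-1, -0.2, 0, 0, 0, 0, 0]

```text
clock: 7.55
ee_pos: [578.7, 26.0, 34.3]
tool_rot: [0.066, 0.998, 0.0, 0.0]
ft_force: [-0.6, 0.5, -0.5]
finger_gap: 85.6
```

Emit:
send_rows:
  increments:
    - [-1, -0.2, 0, 0, 0, 0, 0]
    - [-1, -0.3, 0, 0, 0, 0, 0]

```text
clock: 7.72
ee_pos: [580.5, 25.9, 34.3]
tool_rot: [0.066, 0.998, 0.0, -0.001]
ft_force: [-10.4, 1.1, 7.0]
finger_gap: 85.3
```

```bash
python3 - <<'E'
from h import *
s=get_state();print(s["ee_pos"],s["ft_force"])
p,d=get_image("scene"); cv2.imwrite("pics/s8.png",cv2.resize(p[220:340,280:440,::-1],(800,600),interpolation=cv2.INTER_CUBIC))
E
```

```text
[580.51274939  25.9214402   34.2608256 ] [-10.43889609   1.08360223   7.03698618]
```

View pics/s8.png

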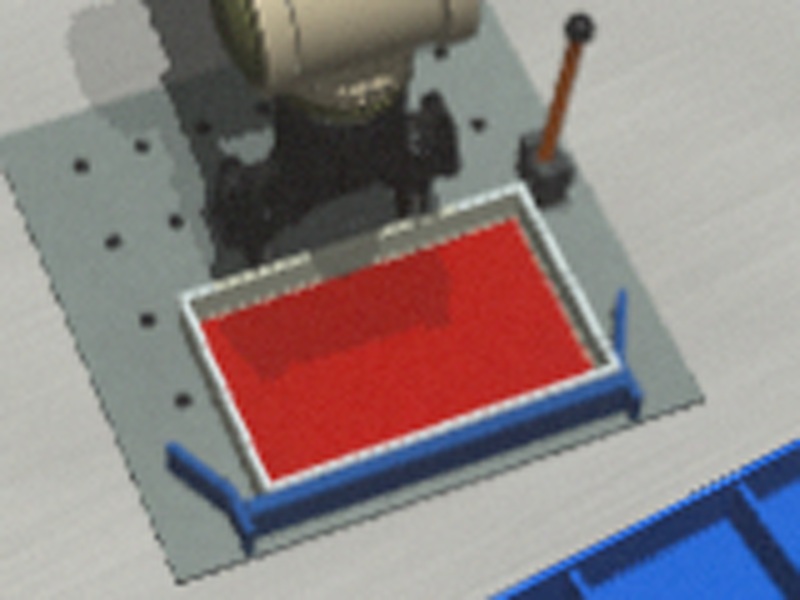

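Force has risen to 10 N and the tray edge meets the stop. I press a little more to seat it flush, then back off and look.

Emit:
send_rows:
  increments:
    - [-1, -0.2, 0, 0, 0, 0, 0]
    - [-1, -0.2, 0, 0, 0, 0, 0]
    - [-1, -0.2, 0, 0, 0, 0, 0]

```text
clock: 8.02
ee_pos: [580.7, 26.0, 34.2]
tool_rot: [0.066, 0.998, 0.0, -0.004]
ft_force: [-14.7, 1.9, 8.8]
finger_gap: 85.7
```

The arm stalled at 15 N, with TCP X ≈ −81 plus the finger half-width of 11 giving −70, which is home. I back off, rise and look.

Emit:
send_rows:
  increments:
    - [-1, 0.5, 0, 0, 0, 0, 0]
    - [-1, 2.5, 0, 0, 0, 0, 0]
    - [-1, 5, 0, 0, 0, 0, 0]
    - [-1, 5, 0, -4, 0, 0, 0]
    - [1, 5, 0, -8, 0, 0, 0]
    - [1, 5, 0, -12, 0, 0, 0]
    - [1, 9, 0, -16, 0, 0, 0]
    - [1, 13, 0, -20, 0, 0, 0]
    - [1, 17, 0, -22, 0, 0, 0]
    - [1, 17, 0, -22, 0, 0, 0]

```text
clock: 8.85
ee_pos: [413.4, 47.9, 256.3]
tool_rot: [0.065, 0.998, -0.0, 0.002]
ft_force: [-0.4, -0.4, 0.4]
finger_gap: 12.4
```

```bash
python3 - <<'E'
from h import *
s=get_state();print(s["ee_pos"],s["ft_force"],s["finger_gap"])
p,d=get_image("scene"); cv2.imwrite("pics/s9.png",cv2.resize(p[200:350,260:460,::-1],(800,600),interpolation=cv2.INTER_CUBIC))
p,d=get_image("top"); cv2.imwrite("pics/t9.png",cv2.resize(p[140:300,240:400,::-1],(600,600),interpolation=cv2.INTER_CUBIC))
print([(r["score"],r["xy"]) for r in pinpoint("top","bar_tip")])
E
```

```text
[413.36818186  47.86984291 256.31673741] [-0.39204224 -0.40252517  0.44690867] 12.390872771858279
[]
```

View pics/s9.png

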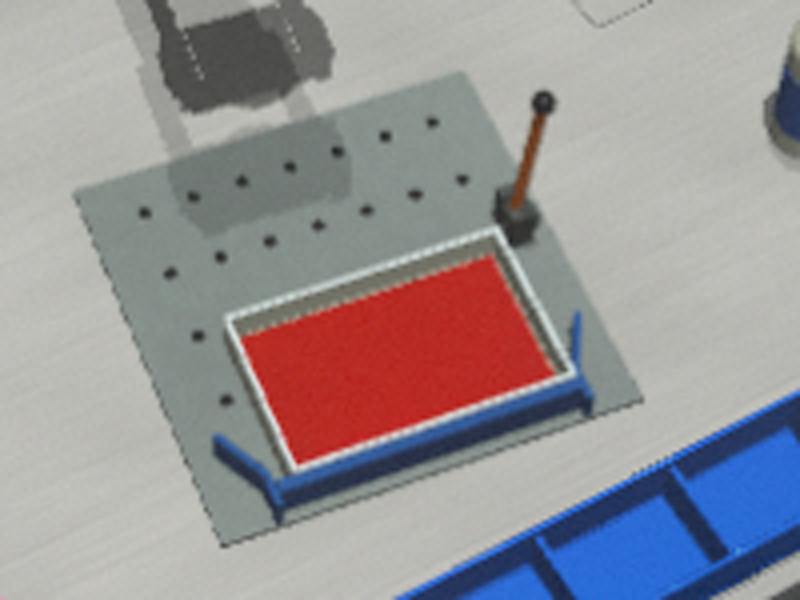

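View pics/t9.png

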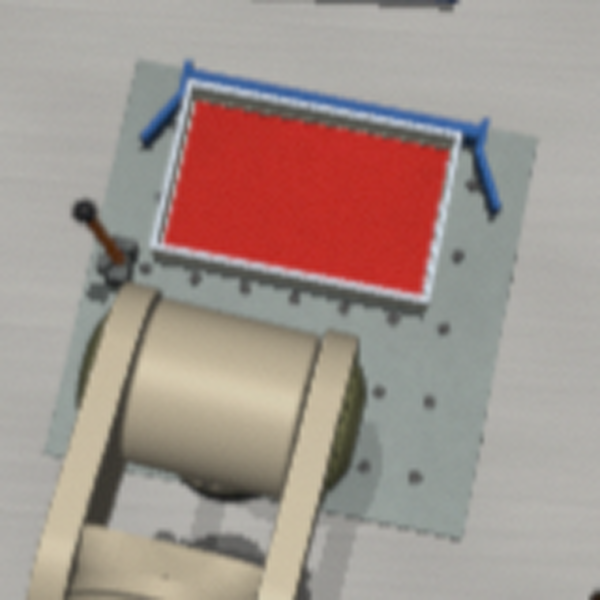

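The tray is home in both views (top corners (188,84), (463,133), (430,300), (155,247)), lying slightly towards the left guide. The bar is still up, with its tip at top crop (85,211). I measure both.

```bash
python3 - <<'E'
from h import *
p=[660.2,12.9,-.13015]
cr=lambda W:((W-[p[0],p[1],0])@Rz(p[2]))
W=lambda X:np.atleast_2d(X)@Rz(p[2]).T+[p[0],p[1],0]
f=lambda L:[(240+x/3.75,140+y/3.75) for x,y in L]
t=cr(onplane("top",f([(188,84),(463,133),(430,300),(155,247)]),36)); print(t.round(1),t.mean(0))
g=lambda L:[(260+x*.25,200+y*.25) for x,y in L]
t=cr(onplane("scene",g([(572,374),(296,470),(229,317),(497,230)]),36)); print(t.round(1),t.mean(0))
def res(q):
    a,dx,dy=q
    X=W([-84+dx,137+dy-130*np.cos(a),26+130*np.sin(a)])
    return np.r_[(proj("top",X)-np.array(f([(85,211)]))).ravel(),(proj("scene",X)-np.array(g([(543,102)]))).ravel(),dx/5,dy/5]
r=least_squares(res,[1.7,0,0]);print(r.x,r.fun)
a,dx,dy=r.x;print("tip world",W([-84+dx,137+dy-130*np.cos(a),26+130*np.sin(a)]))
E
```

```text
[[  66.1  114.6   36. ]
 [  69.3 -105.2   36. ]
 [ -68.1 -104.6   36. ]
 [ -68.9  111.8   36. ]] [-0.39611566  4.1671578  36.        ]
[[ 70.6 118.3  36. ]
 [ 70.4 -95.5  36. ]
 [-66.  -93.9  36. ]
 [-64.5 120.1  36. ]] [ 2.61710111 12.2409056  36.        ]
[ 1.68889123  1.43156778 -0.08515483] [-0.84337284 -0.39213663 -1.03327787  0.10185856  0.28631356 -0.01703097]
tip world [[598.08694011 174.55998287 155.09453673]]
```

Top and scene disagree on lateral offset: +4 against +12. Their biases on the stop itself were about −3.5 and +6, so the true value is about +7, meaning the tray rests on the left guide. That is inside the ±12 tolerance. The bar is at 1.69 rad. I now go to its outer side.

Emit:
send_rows:
  increments:
    - [1, 0, 4, 0, 0, 0, 0]
    - [1, 0, 8, 0, 0, 0, 0]
    - [1, 0, 12, 0, 0, 0, 0]
    - [1, 0, 16, 0, 0, 0, 0]
    - [1, -2, 19, 0, 0, 0, 0]
    - [1, -5, 22.2, 0, 0, 0, 0]
    - [1, -9, 22.2, 0, 0, 0, 0]
    - [1, -13, 22.2, 0, 0, 0, 0]
    - [1, -16.6, 22.2, 0, 0, 0, 0]
    - [1, -16.6, 22.2, 0, 0, 0, 0]

```text
clock: 9.83
ee_pos: [614.3, 244.4, 250.0]
tool_rot: [0.067, 0.998, -0.001, -0.001]
ft_force: [1.0, -0.8, -0.4]
finger_gap: 0.2
```

Emit:
send_rows:
  increments:
    - [1, 0, 0, 4, 0, 0, 0]
    - [1, 0, 0, 8, 0, 0, 0]
    - [1, 0, 0, 12, 0, 0, 0]
    - [1, 0, 0, 12.6, 0, 0, 0]
    - [1, 0, 0, 12.6, 0, 0, 0]

```text
clock: 10.25
ee_pos: [608.0, 245.8, 125.3]
tool_rot: [0.066, 0.998, -0.001, -0.003]
ft_force: [0.6, -0.5, -0.4]
finger_gap: 0.1
```

```bash
python3 - <<'E'
from h import *
s=get_state();print(s["ee_pos"],s["ft_force"],s["finger_gap"])
p,d=get_image("scene"); cv2.imwrite("pics/s10.png",cv2.resize(p[180:330,320:520,::-1],(800,600),interpolation=cv2.INTER_CUBIC))
p,d=get_image("wrist"); cv2.imwrite("pics/w10.png",p[:,:,::-1])
E
```

```text
[607.98181935 245.81372984 125.2508551 ] [ 0.59182892 -0.5236012  -0.35778301] 0.06655806888010217
```

View pics/s10.png

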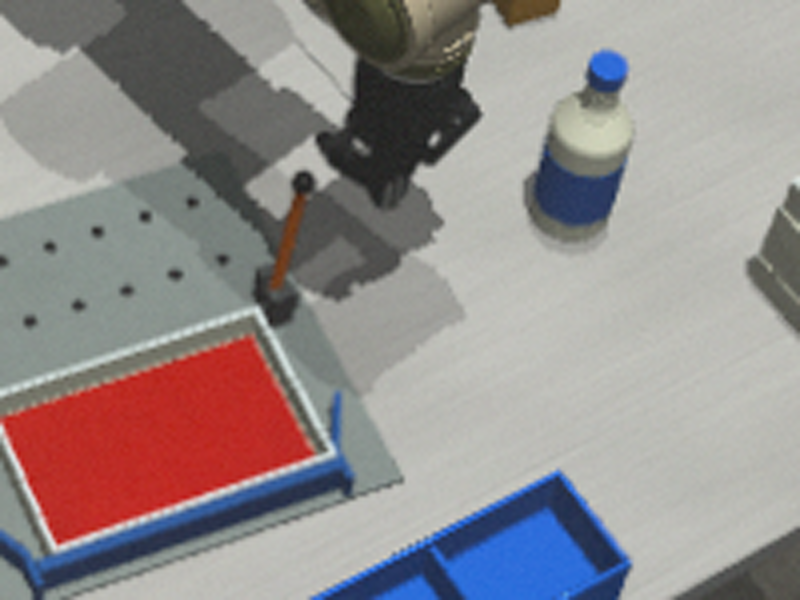

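View pics/w10.png

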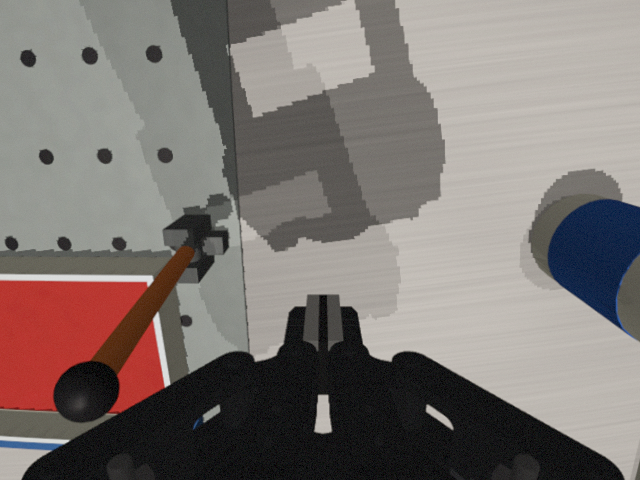

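The shut fingers are outside the bar, at wrist (325,320) against the bar at (150,310). I rise 2.5 cm so that the fingertips meet the bar near its ball, then push inward.

Emit:
send_rows:
  increments:
    - [1, 0, -1, -2.5, 0, 0, 0]
    - [1, 0, -2.5, -2.5, 0, 0, 0]
    - [1, 0, -3.5, -2.5, 0, 0, 0]
    - [1, 0, -4.5, -2.5, 0, 0, 0]
    - [1, 0, -5.5, -2.5, 0, 0, 0]
    - [1, 0, -6.5, -2.5, 0, 0, 0]
    - [1, 0, -7.5, -2.5, 0, 0, 0]
    - [1, 0, -8.5, -2.5, 0, 0, 0]
    - [1, 0, -9.5, -2.5, 0, 0, 0]

```text
clock: 11.1
ee_pos: [595.9, 150.9, 153.1]
tool_rot: [0.066, 0.998, -0.0, -0.0]
ft_force: [0.8, -0.4, 0.0]
finger_gap: 0.1
```

```bash
python3 - <<'E'
from h import *
s=get_state();print(s["ee_pos"],s["ft_force"],s["finger_gap"])
p,d=get_image("scene"); cv2.imwrite("pics/s11.png",cv2.resize(p[180:330,300:500,::-1],(800,600),interpolation=cv2.INTER_CUBIC))
E
```

```text
[595.85021547 150.8543832  153.1411616 ] [ 0.83720469 -0.39945095  0.03591994] 0.10675027102858586
```

View pics/s11.png

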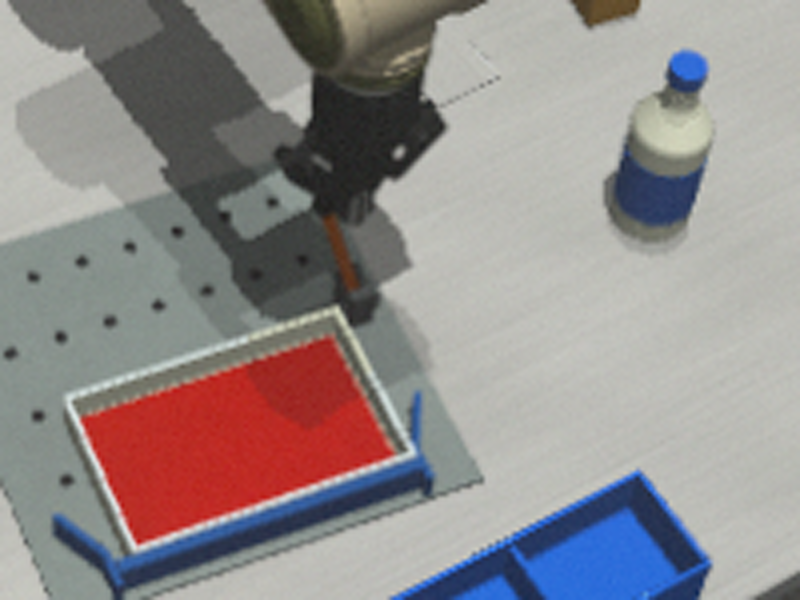

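The bar is leaning inwards. I push on.

Emit:
send_rows:
  increments:
    - [1, 0, -1, 0, 0, 0, 0]
    - [1, 0, -2, 0, 0, 0, 0]
    - [1, 0, -3, 0, 0, 0, 0]
    - [1, 0, -4, 0, 0, 0, 0]
    - [1, 0, -4, 0, 0, 0, 0]
    - [1, 0, -4, -4, 0, 0, 0]
    - [1, 0, -4, -8, 0, 0, 0]
    - [1, 0, -4, -10, 0, 0, 0]

```text
clock: 11.82
ee_pos: [591.6, 112.2, 258.0]
tool_rot: [0.065, 0.998, 0.0, 0.003]
ft_force: [0.2, -0.6, 1.2]
finger_gap: 0.0
```

```bash
python3 - <<'E'
from h import *
s=get_state();print(s["ee_pos"],s["ft_force"],s["finger_gap"])
p,d=get_image("scene"); cv2.imwrite("pics/s12.png",cv2.resize(p[180:330,280:480,::-1],(800,600),interpolation=cv2.INTER_CUBIC))
E
```

```text
[591.57639249 112.22471535 257.97373763] [ 0.224825   -0.58987047  1.21805106] 0.040068024718937056
```

View pics/s12.png

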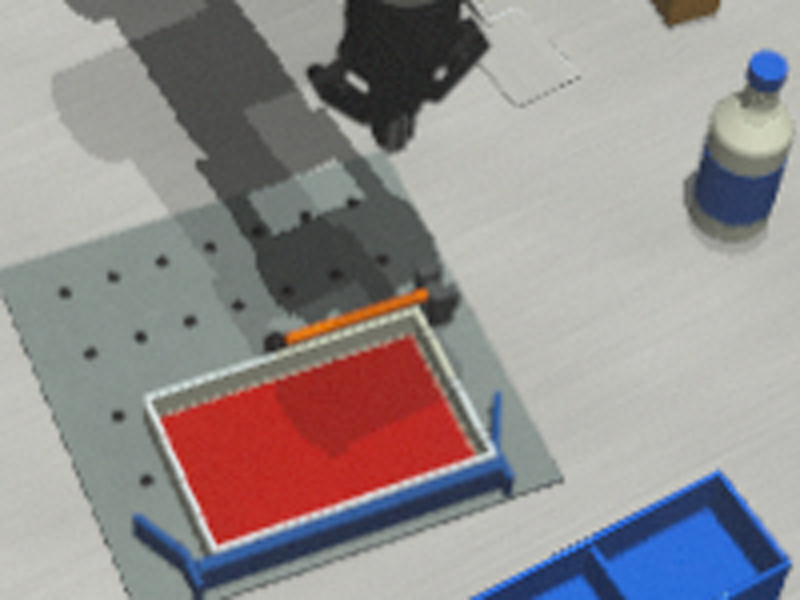

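The bar has dropped across the tray's front (ball (277,342), hinge (440,300)). I move back for a clear top view and check.

Emit:
send_rows:
  increments:
    - [1, 4, 0, 0, 0, 0, 0]
    - [1, 8, 0, 0, 0, 0, 0]
    - [1, 12, 0, 0, 0, 0, 0]
    - [1, 16, 0, 0, 0, 0, 0]
    - [1, 20, 0, 0, 0, 0, 0]
    - [1, 20, 0, 0, 0, 0, 0]
    - [1, 20, 0, 0, 0, 0, 0]

```text
clock: 12.45
ee_pos: [391.1, 138.7, 253.7]
tool_rot: [0.065, 0.998, 0.0, 0.0]
ft_force: [0.8, 0.1, -0.1]
finger_gap: 0.0
```

```bash
python3 - <<'E'
from h import *
p,d=get_image("scene"); cv2.imwrite("pics/s13.png",cv2.resize(p[220:340,280:440,::-1],(800,600),interpolation=cv2.INTER_CUBIC))
q,d=get_image("top"); cv2.imwrite("pics/t13.png",cv2.resize(q[140:300,240:400,::-1],(600,600),interpolation=cv2.INTER_CUBIC))
cp=[660.2,12.9,-.13015]
W=lambda X:np.atleast_2d(X)@Rz(cp[2]).T+[cp[0],cp[1],0]
for a in (0,.1,.2):
    X=W([-84,137-130*np.cos(a),26+130*np.sin(a)]); print(a,((proj("scene",X)-[280,220])*5).round(),((proj("top",X)-[240,140])*3.75).round())
for l in ("spray","jar","cup","brush","scraper","weight"):
  print(l,[(r["score"],r["xy"]) for r in pinpoint("top",l)[:1]])
E
```

```text
0 [[334. 229.]] [[284. 295.]]
0.1 [[335. 217.]] [[283. 291.]]
0.2 [[339. 204.]] [[280. 286.]]
spray [(0.92, [187.6, 195.6])]
jar []
cup [(0.68, [496.8, 272.1])]
brush [(0.65, [466.7, 320.1])]
scraper [(0.57, [193.4, 301.5])]
weight [(0.89, [140.0, 257.4])]
```

View pics/s13.png

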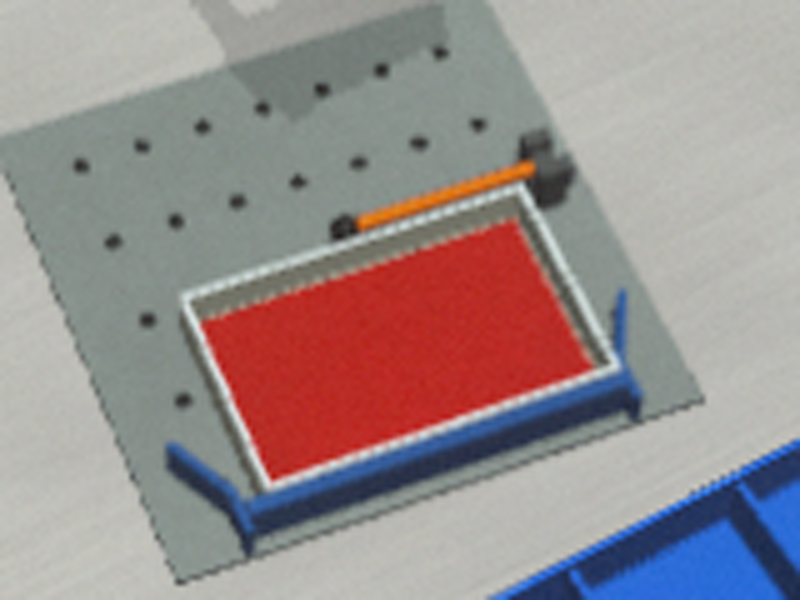

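View pics/t13.png

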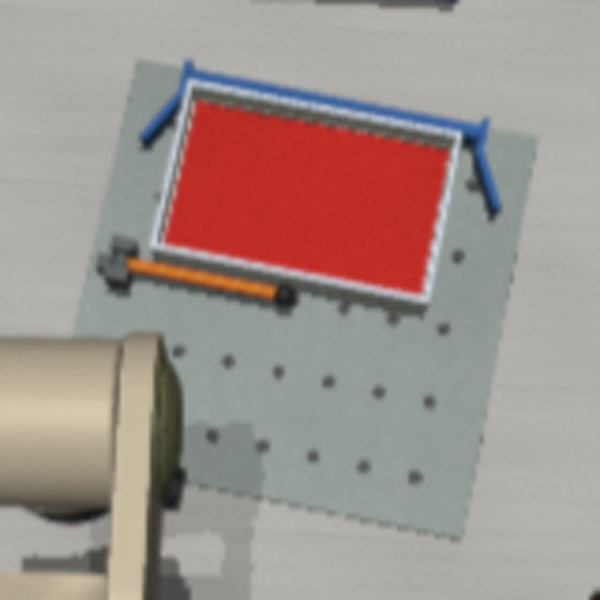

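The ball is at top crop (286,295) and scene crop (344,228), against (284,295) and (334,229) predicted for angle 0. The tray is unmoved against the stop, and the arm touches nothing.

```bash
python3 -c "
from station import *
print(sign_off())"
```

```text
the job is handed in; nothing more can be done
None
```

I tipped the white tray flat with its open side up, pushed it home against the back stop, and pushed the orange bar down across its front. The job was handed in at about 13 s of the 58 s allowed. No verdict is reported, so the results below come from my own checks.

- **Tray:** It stalled against the stop at about 15 N, and afterwards its centre measured between x −0.4 and +2.6 mm, square to within about 0.01 rad.
- **Sideways position:** The two cameras disagreed, giving y +4 mm from the top and +12 mm from the scene. Each was also off on the stop itself (about −3.5 and +6 mm). Correcting for that puts the tray near +7 mm, resting on the left guide, within the 12 mm allowed.
- **Bar:** Its tip is where it should be for an angle of about 0 rad in the top view. In the scene view it was off by only about 2 pixels sideways.
- **Bystanders:** In the last top picture the network placed five of the six within about 5 pixels of where they started. It did not find the jar, which the arm never went near.

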